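# Park a tablet press with its counterweight hanging down

### The job

Ready the small tablet press for a punch change: first push its sprung ejector lever down to the stop and let it spring fully back up. Then crank the drum by hand to feel where its hidden counterweight is, carrying on well past the point where the heavy side swings through the bottom (one full turn always does). Last, bring the heavy side straight down and finish still gripping the crank handle there, leaving the other things on the bench where they stand.

Things in the scene. Friction and masses are not known exactly. Their poses are not given: they have to be found in the camera images.
- press: Tablet press fixed to the bench: grey base 240 x 160 mm, 25 mm high, white column 60 mm wide in y, 90 mm deep, top at 250 mm, steel funnel on it up to 295 mm. Origin at the middle of the base's underside; its x, y, z are the press's axes, z up. Crank drum on the -y side, ejector lever on the +y side.
- drum (a point): Centre of a closed aluminium drum, 150 mm across, 30 mm thick, on a shaft along the press's y, 85 mm to -y of the press's middle, 140 mm up. Balanced but for a hidden counterweight: 0.5 kg (15 % more or less), 45 mm off the axis, on a side that differs every time as seen from the crank. It stays where left: dry friction, 0.30 N m, exceeds the counterweight's moment. No end stops.
- axle (a point): Fixed point on the shaft's axis level with the middle of the crank handle: 50 mm outside the drum's outer face, 150 mm to -y of the press's middle, 140 mm above the bench. Axes as the press's: y along the shaft, z up. The handle circles round it in its x-z plane.
- handle: Black crank handle on the drum's outer face: a sleeve spinning freely on its pin, 22 mm across, 90 mm long, parallel to the shaft and 55 mm off its axis. Origin at its middle; its own x and z axes mean nothing. To turn the drum takes about 5.5 N along the circle, plus up to 4 N more while the heavy side is lifted, less by as much while it is lowered.
- lever (a joint): Ejector lever, a steel rod 115 mm long with a ball end, pivot 130 mm above the bench. 0: at rest, pointing to the press's -x and 0.45 rad above level; grows as the ball is pressed down, to the stop at 0.65 (0.2 rad below level). A spring returns it: about 5 N at the ball to start, 10 N at the stop.
- lever_ball (a point): Centre of the black ball, 32 mm across, at the lever's free end. At rest 180 mm above the bench; it moves on an arc of 115 mm radius about the pivot, which lies 104 mm farther along the press's +x and 50 mm lower; at the stop it is 107 mm above the bench.
- jar: White plastic tablet jar, 60 mm wide, 85 mm tall. Bystander; origin at its underside's centre.
- amber: Amber glass bottle, 52 mm wide, 120 mm tall. Bystander; origin at its underside's centre.
- punch: Spare steel punch standing upright, 50 mm tall. Bystander; origin at its underside's centre.
- spatula: Steel spatula lying flat, 160 mm long. Bystander; origin at its underside's centre.
- beaker: Open steel beaker, 76 mm wide, 90 mm tall. Bystander; origin at its underside's centre.
- tray: White capsule plate with holes, 130 x 160 x 16 mm. Bystander; origin at its underside's centre.
- mortar: White ceramic mortar bowl, 110 mm wide, 60 mm tall. Bystander; origin at its underside's centre.

How it is judged:
On the way, in this order (a step that is already met when the one before it is completed fails the run):
1. the ejector lever is pushed down to its stop (value of joint lever above 0.61 rad), for 0.05 s.
2. the lever has sprung back up to rest (value of joint lever below 0.04 rad), for 0.1 s.
3. the drum's heavy side swings through the bottom (z of shaft_c0 in the frame of axle below -0.0414 m), for 0.02 s.
4. and is carried on past it, more than 33 degrees from straight down (z of shaft_c0 in the frame of axle above -0.038 m), for 0.02 s.
At the end, for the whole second after the job is handed in: The drum's heavy side is within 23 degrees of straight down and stays there at rest, the fingers press on the crank handle with at least 3 N, and the lever is back up within 0.04 rad of rest (z of shaft_c0 in the frame of axle below -0.0414 m and contact force between the fingers and handle above 3 N and value of joint lever below 0.04 rad and linear speed of handle below 0.01 m/s); the arm keeps its last pose, push and grip.
It fails at once if a bystander is moved by more than 30 mm (distance of any of jar, amber, punch, spatula, beaker, tray, mortar from where it was at the start of the episode above 0.03 m).
It also fails if it takes over 72 s, if anything falls off the work surface, if the arm or the gripper's body presses on something with over 40 N, if the wrist force passes 120 N, or if a joint passes its speed limit or range.

### The arm

A 6-joint arm with a two-finger parallel gripper is mounted at the origin on the work surface. World frame = base frame: x ahead of the robot, y to its left, z up, the work surface at z = 0. Lengths are in m, angles in rad, forces in N, time in s.
With the tool pointing down it reaches from about 0.35 to 0.85 m from the base axis. Payload 8.1 kg.
Tool frame: the origin (TCP) lies on the centre line of the jaws, within the pads' length; the fingertips stand 8 mm ahead of it and the grasp point (between the pads) lies 11 mm behind it (robot.nose_length is the distance from the TCP to the fingertips, in m); x points along the fingers, y is the direction in which the jaws open and shut, and the axes are right-handed (so a half turn about x gives the same grasp; the last joint's range is limited). The gripper opens to 85 mm and grips with 20 to 120 N. Pads are 22 mm wide; open, the fingers measure 114 mm over their backs; the gripper's body (76 mm by 85 mm) begins 54 mm behind the grasp point. The pads swing forward as they close: fully open they stand 13 mm farther back than shut.
Start: joints at [1.198, 0.13, 1.488, -0, 1.523, -0.085], TCP at [0.17, 0.575, 0.239] pointing down, gripper open.
Joint ranges: [-2.96, 2.96], [-0.89, 2.26], [0.02, 2.5], [-1.34, 4.48], [0, 2.73], [-2.66, 2.66]. Speed limits (rad/s): [2.39, 2.39, 2.79, 3.14, 3.14, 3.14].

### API

Orientations are given as [roll, pitch, yaw] about the fixed x, y, z axes, in that order (R = Rz(yaw) Ry(pitch) Rx(roll)).
In Python, from station import status, capture, order, finder, robot gives the robot as it stands.
- The arm moves only by the tool jog_arm, never from a script. Its argument "steps" is text: rows parted by semicolons, each of 7 numbers parted by spaces: the opening, from 0 (shut) to 1 (fully open), then the shift along the tool's x, y, z in m, then the turn, a rotation vector about the tool's x, y, z in degrees. A call has exactly 10 rows; each row shifts and turns the commanded pose from where the row before left it, along the tool's axes as they then stand; what a row does not reach is not made up. A row lasts 1/12 s, in which the tool goes at most 41.7 mm and 7.16 degrees, less where a joint would pass 70% of its speed; a pose out of reach is approached as far as the arm can. A call with a gripper value outside its range is refused whole. The fingers move at their own pace and stop on an object; "newtons" is the grip in N (left out, the last holds). Time passes only in rows, so rows that do not move let the fingers close, or fill a call up. It gives the time, the measured TCP pose, the force and the opening at its end, in the units of the state.
- status.get_obs(): the state, without advancing time (a new reading comes with each control period).
- capture(name): name is "side" or "top" or "wrist"; returns a dict with "frame" (384x512x3 uint8, blue, green, red), "camera_matrix" (3x3 intrinsics, pixels), "world_to_cam" (4x4, takes a point from world to camera coordinates). Camera axes: x right, y down, z forward; pixel columns grow to the right and rows downward; lengths in m; the calibration is good to about 2 mm. A picture is of the moment at which its call begins. There is no depth.
- order.sign_off(): hands the job in, once; it reports no verdict.
Trained networks look in a picture, given as the dict that the camera call returned (one of the last four; its "shot" number tells which), for a name from the list of things; names that differ only in an ending like _2 or _b are one class to them, and where a whole thing is asked for, a point or a joint stands for the part that bears it (a point fixed in the world has none). Each returns a list of dicts, best first, with "p" (0 to 1); they miss things now and then, are a little off and sometimes report something else, mostly with a low value. They report only what shows in the picture. A call takes as long as a camera call.
- finder.find_in(target, picture): "box" ([left, top, width, height] in pixels, round what is visible of it).
- finder.cut_out(target, picture): "pixels" (384x512 bool, what is visible of it) and "box" ([left, top, width, height] in pixels, round what is visible of it).
- finder.mark_of(target, picture): "point" ([row, column] in pixels: a listed point, or the origin of a listed thing).
The state is a dict: "t": time; "joint_pos": joint angles; "joint_velocities": joint speeds; "effort": joint torques, N m; "tcp_pos": TCP position; "ee_rot": TCP orientation; "force": force on the tool from outside, world axes, zero at the start; "wrist_torque": the same for the moment, N m; "opening": finger opening in m.
Only numpy, scipy, OpenCV 4.12 (cv2) and the standard library are available. Lean on these libraries where they do the work, as an engineer would, in place of code of your own. Each camera call takes 0.05 s, during which the arm holds its last target. There are 200 camera calls.

## Working session

There is one attempt and no reset: what is moved stays moved. The work goes in short steps, Python scripts to look and compute and a tool call to move; the robot and the scene stay as the last step left them, time stands still between calls to the robot, and variables do not carry over. Pictures are saved under pics/ and viewed, about 8 in all and at most 12, crops included, and the job is handed in when it is done.

Besides the shell and the picture viewer there is one more tool, called after "Request:" as name(argument=value, ...) on one line, values as JSON. jog_arm: Moves the arm, as the interface text tells. Its arguments: {"type":"object","properties":{"steps":{"type":"string"},"newtons":{"type":"number"}},"required":["steps"]}

```bash
mkdir -p pics
cat > h.py <<'E'
import numpy as np, cv2
from station import status, capture, order, finder, robot
from scipy.spatial.transform import Rotation as R
def proj(P,p):
    c=p["world_to_cam"]@np.append(P,1); q=p["camera_matrix"]@c[:3]; return q[:2]/q[2]
def ray(uv,p):
    T=p["world_to_cam"]; d=np.linalg.inv(p["camera_matrix"])@np.array([uv[0],uv[1],1.])
    return -T[:3,:3].T@T[:3,3], T[:3,:3].T@d
def atz(uv,p,z):
    o,d=ray(uv,p); return o+d*(z-o[2])/d[2]
def tri(obs):
    A=np.zeros((3,3));b=np.zeros(3)
    for uv,p in obs:
        o,d=ray(uv,p); d=d/np.linalg.norm(d); M=np.eye(3)-np.outer(d,d); A+=M;b+=M@o
    return np.linalg.solve(A,b)
def tool(): 
    o=status.get_obs(); return np.array(o["tcp_pos"]), R.from_euler("xyz",o["ee_rot"]),o
E
python3 - <<'E'
from h import *
ps={n:capture(n) for n in("side","top")}
cv2.imwrite("pics/a.png",np.vstack([cv2.resize(ps[n]["frame"],(400,300)) for n in ps])) 
for n,p in ps.items(): 
    cv2.imwrite(f"pics/{n}1.png",p["frame"])
    print(n,"cam",np.round(ray((0,0),p)[0],3))
obs={}
for t in ["press","drum","axle","handle","lever_ball","jar","amber","punch","spatula","beaker","tray","mortar"]:
    for n,p in ps.items():
        r=finder.mark_of(t,p)
        if r:
            uv=r[0]["point"][::-1]; obs.setdefault(t,[]).append((uv,p)); z=dict(drum=.14,axle=.14,lever_ball=.18,handle=.14).get(t,0)
            print(t,n,round(r[0]["p"],2),np.round(uv),np.round(atz(uv,p,z),3))
    if len(obs.get(t,[]))==2: print("   tri",np.round(tri(obs[t]),3))
print(status.get_obs())
E
```

```text
side cam [ 0.037 -0.532  0.815]
top cam [ 0.496 -0.004  1.263]
press side 0.94 [252. 218.] [0.592 0.031 0.   ]
press top 0.95 [241. 193.] [0.585 0.043 0.   ]
   tri [ 0.59   0.039 -0.005]
drum side 0.93 [274. 197.] [ 0.594 -0.048  0.14 ]
drum top 0.68 [209. 212.] [0.516 0.135 0.14 ]
   tri [0.573 0.061 0.105]
axle side 0.63 [289. 206.] [ 0.598 -0.101  0.14 ]
axle top 0.62 [287. 183.] [ 0.609 -0.104  0.14 ]
   tri [ 0.606 -0.101  0.136]
handle side 0.58 [208. 170.] [0.541 0.168 0.14 ]
lever_ball side 0.74 [209. 172.] [0.507 0.115 0.18 ]
lever_ball top 0.71 [210. 216.] [0.504 0.129 0.18 ]
   tri [0.508 0.126 0.173]
jar side 0.39 [208. 170.] [ 0.645  0.315 -0.   ]
jar top 0.72 [210. 152.] [0.729 0.152 0.   ]
   tri [0.644 0.18  0.098]
amber top 0.55 [287. 182.] [ 0.626 -0.117  0.   ]
punch side 0.45 [222. 259.] [ 0.42  -0.023  0.   ]
spatula side 0.91 [188. 230.] [0.422 0.129 0.   ]
spatula top 0.75 [214. 240.] [0.426 0.135 0.   ]
   tri [ 0.425  0.136 -0.008]
beaker side 0.89 [140. 187.] [0.421 0.398 0.   ]
beaker top 0.95 [143. 241.] [0.421 0.378 0.   ]
   tri [0.417 0.377 0.015]
tray
[... 195 characters left out ...]
177.] [0.642 0.395 0.   ]
   tri [0.646 0.386 0.013]
{'t': 1.3, 'joint_pos': array([ 1.19758640e+00,  1.30368497e-01,  1.48818987e+00, -1.56036694e-05,
        1.52299912e+00, -8.54116900e-02]), 'joint_velocities': array([-0.00023108, -0.00111116, -0.00095521, -0.00010348,  0.00154332,
       -0.00159428]), 'effort': array([ 3.90613583e-03, -5.69300759e+01, -5.00867951e+01,  4.47833136e-04,
        1.12247882e-03,  2.46905131e-05]), 'tcp_pos': array([0.1702998 , 0.57533598, 0.23931662]), 'ee_rot': array([1.06815954, 1.57075786, 0.78036206]), 'force': array([ 0.13053812,  0.39656768, -0.49721268]), 'wrist_torque': array([ 0.06818542, -0.00136298, -0.07586116]), 'opening': 0.08568831670593603}
```

Run:
```python
import cv2,numpy as np
s=cv2.imread("pics/side1.png")[100:300,150:410]; t=cv2.imread("pics/top1.png")[120:270,130:400]
cv2.imwrite("pics/b.png",np.vstack([cv2.resize(s,(500,385),interpolation=2)[:330],cv2.resize(t,(500,270),interpolation=2)]))
```

```text
(no output)
```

View pics/side1.png

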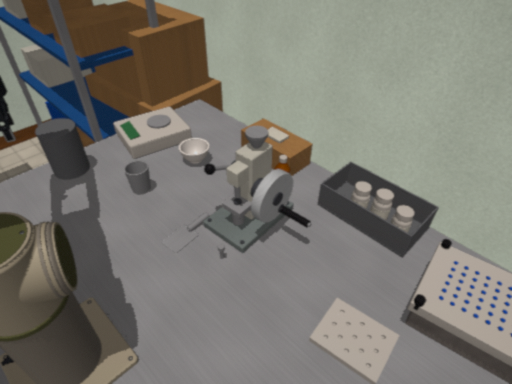

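View pics/b.png

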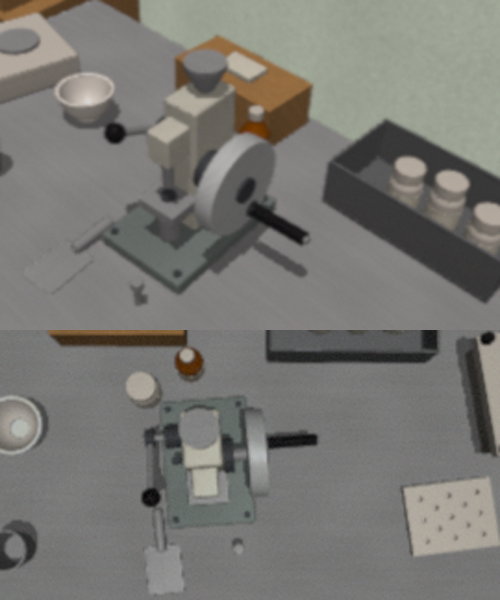

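The press stands nearly square to the base. In the side view, the ball is at about (209,171) and the handle runs from (280,205) to (308,222). In the top view, the handle is at about (288,181). Several network marks swap things around, such as jar/handle. I'll now refine the yaw and the handle.

Run:
```python
from h import *
from scipy.optimize import least_squares
ps={n:capture(n) for n in("side","top")}
p=ps["top"]
hs=[]
for n,q in ps.items():
    for r in finder.cut_out("handle",q)[:2]:
        m=r["pixels"]; v,u=np.nonzero(m); c=np.array([u.mean(),v.mean()]); 
        w=np.linalg.svd(np.c_[u,v]-c,full_matrices=False)[2][0]; s=(np.c_[u,v]-c)@w
        print("handle",n,round(r["p"],2),r["box"],c.round(1),"ends",(c+w*s.min()).round(1),(c+w*s.max()).round(1)); hs.append((n,c))
    for r in finder.cut_out("drum",q)[:1]: print("drumcut",n,r["p"],r["box"])
# base colour mask in top
r=finder.cut_out("press",p)[0]; print(r["p"],r["box"])
f=p["frame"]; hsv=cv2.cvtColor(f,cv2.COLOR_BGR2HSV); print("base px",hsv[int(120+380/1.0*0+ (510-330)*.5556),int(130+180*.54)])
m=r["pixels"].astype(np.uint8)
print(cv2.minAreaRect(np.argwhere(m)[:,::-1].astype(np.float32)))
# edges of the base in colour: greenish
g=(f[...,1].astype(int)-f[...,2]>6)
g[:, :200]=0; g[:,290:]=0; g[:150]=0; g[250:]=0
rect=cv2.minAreaRect(np.argwhere(g)[:,::-1].astype(np.float32)); print(rect,g.sum())
print(np.array([atz(c,p,.025) for c in cv2.boxPoints(rect)]).round(4), atz(rect[0],p,.025))
R0=tool()[1]; print(R0.as_matrix().round(3))
```

```text
handle side 0.71 [281.7, 203.8, 26.7, 21.6] [295.3 216.5] ends [281.6 208.6] [307.8 223.7]
handle side 0.46 [164.0, 212.9, 45.0, 39.5] [183.7 234.1] ends [208. 214.] [166.9 247.9]
drumcut side 0.73 [202.8, 126.7, 110.6, 127.0]
handle top 0.53 [272.6, 179.6, 29.7, 8.4] [286.9 181.8] ends [299.1 180.8] [274.  182.9]
handle top 0.35 [204.1, 154.1, 96.5, 76.2] [244.2 192.7] ends [285.6 159.7] [210.1 219.9]
drumcut top 0.93 [205.2, 156.4, 98.5, 70.6]
0.96 [206.6, 154.2, 96.4, 81.4]
base px [ 75  19 106]
((253.19287109375, 192.70050048828125), (70.39208221435547, 97.32347106933594), 85.91438293457031)
((235.9701690673828, 193.51795959472656), (69.5381088256836, 57.1228141784668), 85.53284454345703) 1090
[[ 0.6933  0.1675  0.025 ]
 [ 0.7095 -0.027   0.025 ]
 [ 0.4735 -0.0461  0.025 ]
 [ 0.4575  0.146   0.025 ]] [0.58272842 0.06000513 0.025     ]
[[-0.     0.284  0.959]
 [-0.     0.959 -0.284]
 [-1.    -0.    -0.   ]]
```

Run:
```python
from h import *
ps={n:capture(n) for n in("side","top")}
H=tri([((295.3,214.5),ps["side"]),((286.9,181.8),ps["top"])]);print("handle",H.round(4))
yaw=.083;Rz=R.from_euler("z",yaw);O=np.array([.584,.042,0]);A=O+Rz.apply([0,-.15,.14]);print("axle",A.round(4),"rel",Rz.inv().apply(H-A).round(4))
for a in np.arange(-180,180,15):
    h=A+Rz.apply([.055*np.sin(np.radians(a)),0,-.055*np.cos(np.radians(a))])
    print(a,proj(h,ps["side"]).round(1),proj(h,ps["top"]).round(1))
b=Rz.apply([1,0,0]);B=atz((210,215.5),ps["top"],.18);print(B,tri([((210,169.5),ps["side"]),((210.5,215.5),ps["top"])]))
print("ball in press",Rz.inv().apply(B-O))
P,q,_=tool();T=np.array([.500,.1285,.24]);print("shift tool",q.inv().apply(T-P))
```

```text
handle [ 0.6174 -0.1079  0.0982]
axle [ 0.5964 -0.1075  0.14  ] rel [ 0.0209 -0.0022 -0.0418]
-180 [292.1 191.7] [290.2 185.1]
-165 [288.7 195. ] [290.5 189.9]
-150 [285.4 199.3] [290.7 194.6]
-135 [282.4 204.2] [290.8 198.6]
-120 [280.  209.3] [290.6 201.7]
-105 [278.4 214.2] [290.3 203.7]
-90 [277.7 218.5] [289.9 204.5]
-75 [277.8 222. ] [289.5 204.1]
-60 [278.9 224.4] [288.9 202.5]
-45 [280.7 225.5] [288.3 200. ]
-30 [283.1 225.4] [287.8 196.6]
-15 [285.9 224. ] [287.3 192.6]
0 [289.  221.7] [286.9 188.2]
15 [292.2 218.4] [286.5 183.8]
30 [295.2 214.4] [286.4 179.5]
45 [297.8 209.9] [286.3 175.7]
60 [300.  205.3] [286.4 172.6]
75 [301.7 200.8] [286.6 170.3]
90 [302.5 196.6] [286.9 169.1]
105 [302.6 193.1] [287.4 169. ]
120 [301.9 190.4] [288.  170.2]
135 [300.4 188.8] [288.5 172.6]
150 [298.2 188.5] [289.1 176.1]
165 [295.3 189.4] [289.7 180.3]
[0.50629767 0.12838134 0.18      ] [0.51018465 0.12333042 0.18273223]
ball in press [-0.07027341  0.09252586  0.18      ]
shift tool [-0.00070991 -0.33483568  0.44297907]
```

Request:
jog_arm(steps="0 0 -0.0167 0.0221 0 0 0;0 0 -0.0167 0.0221 0 0 0;0 0 -0.0167 0.0221 0 0 0;0 0 -0.0167 0.0221 0 0 0;0 0 -0.0167 0.0221 0 0 0;0 0 -0.0167 0.0221 0 0 0;0 0 -0.0167 0.0221 0 0 0;0 0 -0.0167 0.0221 0 0 0;0 0 -0.0167 0.0221 0 0 0;0 0 -0.0167 0.0221 0 0 0", newtons=60)

```text
t: 2.58
tcp_pos: [0.3354, 0.3514, 0.2395]
ee_rot: [0.994, 1.57, 0.706]
force: [0.7, -0.6, -0.1]
opening: -0.0002
```

Request:
jog_arm(steps="0 0 -0.0167 0.0221 0 0 0;0 0 -0.0167 0.0221 0 0 0;0 0 -0.0167 0.0221 0 0 0;0 0 -0.0167 0.0221 0 0 0;0 0 -0.0167 0.0221 0 0 0;0 0 -0.0167 0.0221 0 0 0;0 0 -0.0167 0.0221 0 0 0;0 0 -0.0167 0.0221 0 0 0;0 0 -0.0167 0.0221 0 0 0;0 0 -0.0167 0.0221 0 0 0")

```text
t: 3.42
tcp_pos: [0.5, 0.1284, 0.2395]
ee_rot: [0.584, 1.57, 0.296]
force: [-0.0, 0.4, -0.3]
opening: 0.0001
```

Run:
```python
from h import *
p=capture("wrist"); P,q,o=tool(); print(P,o["force"],o["t"],q.as_matrix().round(2).tolist())
r=finder.mark_of("lever_ball",p)
for x in r[:2]: uv=x["point"][::-1]; print(x["p"],uv,atz(uv,p,.18))
f=p["frame"].copy()
for Q,c in (([.507,.126,.18],(0,0,255)),(P+[0,0,-.008],(0,255,0))):
    cv2.circle(f,tuple(int(v) for v in proj(Q,p)),4,c,-1)
cv2.imwrite("pics/w1.png",f)
```

```text
[0.50226768 0.12467796 0.23939335] [-0.52298477 -3.14589247 -0.56736656] 3.4667 [[0.0, 0.29, 0.96], [-0.0, 0.96, -0.29], [-1.0, -0.0, 0.0]]
0.84 [257.2, 228.1] [0.51067806 0.12451891 0.18      ]
```

View pics/w1.png

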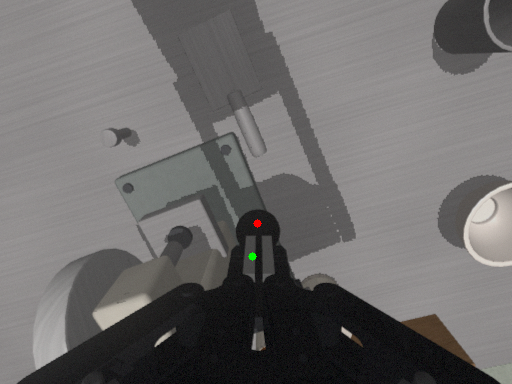

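The wrist view shows the ball at (258,225), with the shut fingertips nearly over it, so the ball is at about (0.509, 0.125). Next I push it down.

Request:
jog_arm(steps="0 0.012 -0.001 0.003 0 0 0;0 0.012 0 0 0 0 0;0 0.012 0 0 0 0 0;0 0.012 0 0 0 0 0;0 0.010 0 0 0 0 0;0 0.010 0 0 0 0 0;0 0.010 0 0 0 0 0;0 0.010 0 0 0 0 0;0 0.007 0 0 0 0 0;0 0.005 0 0 0 0 0")

```text
t: 4.35
tcp_pos: [0.4999, 0.1288, 0.1376]
ee_rot: [-2.782, 1.568, -3.068]
force: [-6.5, -0.5, 8.3]
opening: -0.0001
```

Request:
jog_arm(steps="0 0.003 0 0 0 0 0;0 0.003 0 0 0 0 0;0 0.002 0 0 0 0 0;0 0.001 0 0 0 0 0;0 0.001 0 0 0 0 0;0 0 0 0 0 0 0;0 0 0 0 0 0 0;0 0 0 0 0 0 0;0 0 0 0 0 0 0;0 0 0 0 0 0 0")

```text
t: 5.18
tcp_pos: [0.5004, 0.1288, 0.1303]
ee_rot: [-2.758, 1.569, -3.044]
force: [-13.0, -2.1, 23.3]
opening: -0.0
```

Run:
```python
from h import *
p=capture("side"); P,q,o=tool(); print(P,o["force"],o["t"])
cv2.imwrite("pics/s2.png",cv2.resize(p["frame"][90:270,140:340],(800,720))[:600])
```

```text
[0.500372   0.12886644 0.13032304] [-14.23143902  -1.9020579   23.68966457] 5.2333
```

View pics/s2.png

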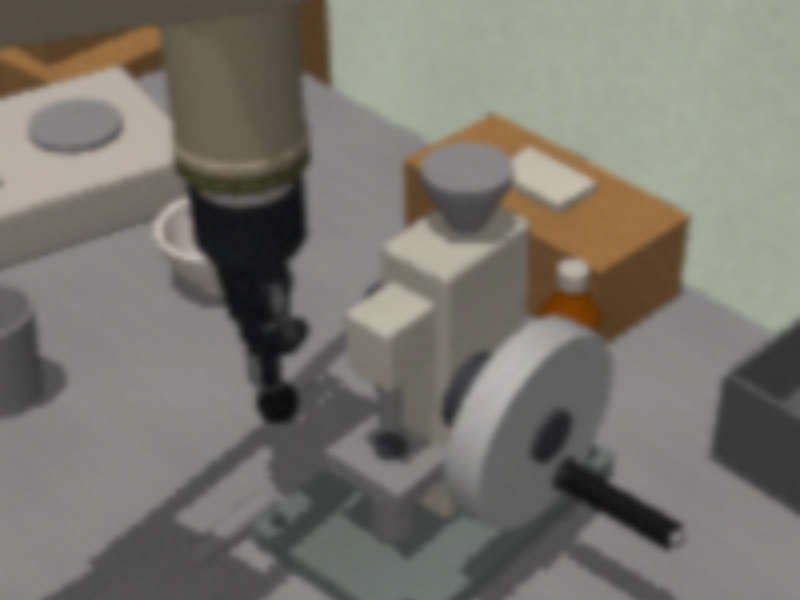

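The ball is at crop (278,402), well below level. The 23 N on the tool and a ball centre at about z 0.106 mean it is at the stop. I'll lift to release it.

Request:
jog_arm(steps="0 -0.015 0 0 0 0 0;0 -0.02 0 0 0 0 0;0 -0.02 0 0 0 0 0;0 -0.02 0 0 0 0 0;0 -0.02 0 0 0 0 0;0 -0.021 0 0 0 0 0;0 -0.021 0 0 0 0 0;0 -0.021 0 0 0 0 0;0 -0.021 0 0 0 0 0;0 -0.021 0 0 0 0 0")

```text
t: 6.07
tcp_pos: [0.5009, 0.1288, 0.3285]
ee_rot: [-2.791, 1.569, -3.077]
force: [0.3, -0.8, -0.5]
opening: -0.0004
```

Run:
```python
from h import *
ps={n:capture(n) for n in("side","top")}; P,q,o=tool(); print(P,o["force"],o["t"])
b=[]
for n,p in ps.items():
    r=finder.mark_of("lever_ball",p)
    for x in r[:1]: b.append((x["point"][::-1],p)); print(n,x["p"],x["point"][::-1])
p=ps["side"]; print(proj([.509,.125,.18],p),proj([.500,.125,.107],p))
# shift + turn to crank: hover above handle
yaw=.083
ty=np.array([np.cos(yaw),np.sin(yaw),0]);tx=np.array([0,0,-1.]);G=R.from_matrix(np.c_[tx,ty,np.cross(tx,ty)])
print("rotvec tool",np.degrees((q.inv()*G).as_rotvec()))
T=np.array([.584,.042,0])+R.from_euler("z",yaw).apply([.022,-.163,0]); T[2]=.25; print("T",T,"shift in G axes",G.inv().apply(T-P),"shift in current",q.inv().apply(T-P))
```

```text
[0.502621   0.12906098 0.33209679] [-0.55443731 -0.7115626   0.57176718] 6.1667
side 0.73 [192.1, 229.6]
[207.51456426 170.18421564] [207.03794728 191.35989252]
rotvec tool [68.8522091   0.14144633 -0.26457787]
T [ 0.61943774 -0.11861496  0.25      ] shift in G axes [0.08209679 0.09588108 0.25650797] shift in current [ 0.08242673 -0.20482869  0.1816052 ]
```

Request:
jog_arm(steps="0 0 0 0 6.89 0 0;0 0 0 0 6.89 0 0;0 0 0 0 6.89 0 0;0 0 0 0 6.89 0 0;0 0 0 0 6.89 0 0;0 0 0 0 6.89 0 0;0 0 0 0 6.89 0 0;0 0 0 0 6.89 0 0;0 0 0 0 6.89 0 0;0 0 0 0 6.89 0 0")

```text
t: 7.1
tcp_pos: [0.5009, 0.1282, 0.3266]
ee_rot: [-1.522, 1.567, -3.018]
force: [-0.1, -0.3, -0.9]
opening: 0.0001
```

Request:
jog_arm(steps="0.6 0 0 0.0285 0 0 0;0.6 0 0.007 0.0285 0 0 0;0.6 0 0.013 0.0285 0 0 0;0.6 0 0.013 0.0285 0 0 0;0.6 0 0.013 0.0285 0 0 0;0.6 0 0.013 0.0285 0 0 0;0.6 0 0.013 0.0285 0 0 0;0.6 0.02 0.013 0.0285 0 0 0;0.6 0.03 0.0108 0.0285 0 0 0;0.6 0.03 0 0 0 0 0")

```text
t: 7.93
tcp_pos: [0.6184, -0.1237, 0.2469]
ee_rot: [-0.446, 1.569, -1.939]
force: [1.1, 0.2, -0.8]
opening: 0.0515
```

Run:
```python
from h import *
ps={n:capture(n) for n in("wrist","side","top")}; P,q,o=tool(); print(P,o["force"],o["t"],o["opening"],q.as_matrix().round(3).tolist())
obs=[]
for n,p in ps.items():
    for r in finder.cut_out("handle",p)[:1]:
        v,u=np.nonzero(r["pixels"]); c=np.array([u.mean(),v.mean()]); w=np.linalg.svd(np.c_[u,v]-c,full_matrices=False)[2][0]; s=(np.c_[u,v]-c)@w
        print(n,r["p"],r["box"],c,(c+w*s.min()).round(1),(c+w*s.max()).round(1),atz(c,p,.09))
p=ps["wrist"]; f=p["frame"].copy()
A=np.array([.584,.042,0]); Rz=R.from_euler("z",.083)
for y in(-.105,-.15,-.195): cv2.circle(f,tuple(int(v) for v in proj(A+Rz.apply([.022,y,.09]),p)),4,(0,0,255),-1)
cv2.circle(f,tuple(int(v) for v in proj(A+Rz.apply([0,-.1,.14]),p)),4,(255,0,0),-1)
s=ps["side"]["frame"][90:290,180:360]
s2=cv2.resize(s,(345,384)); cv2.imwrite("pics/w2.png",cv2.resize(np.hstack([f,s2]),(800,358)))
for x in finder.find_in("lever_ball",ps["side"])[:1]: print("ball",x)
```

```text
[ 0.61479788 -0.11846814  0.24438756] [-0.14256914  0.71500006 -0.03489388] 8.0833 0.05132483151631966 [[-0.01, 0.997, 0.08], [0.003, 0.08, -0.997], [-1.0, -0.01, -0.004]]
wrist 0.61 [246.3, 120.1, 23.8, 86.1] [258.55931264 162.25388027] [258.1 121.1] [259.  204.1] [ 0.61686755 -0.11031542  0.09      ]
side 0.49 [280.2, 207.9, 24.7, 14.9] [293.82080925 215.37572254] [281.8 208.4] [306.3 222.5] [ 0.62011192 -0.10378512  0.09      ]
ball {'box': [204.1, 166.5, 24.9, 7.0], 'p': 0.54}
```

View pics/w2.png

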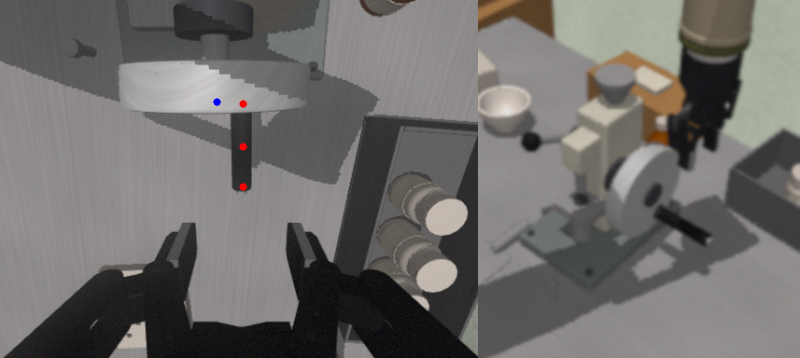

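The wrist view shows the handle lying along my predicted red points (about column 242) and midway between the jaws. In the side view the ball is back up. I go down and grip.

Request:
jog_arm(steps="0.6 0.02 0 0 0 0 0;0.6 0.02 0 0 0 0 0;0.6 0.02 0 0 0 0 0;0.6 0.02 0 0 0 0 0;0.6 0.02 0 0 0 0 0;0.6 0.02 0 0 0 0 0;0.6 0.02 0 0 0 0 0;0.6 0.015 0 0 0 0 0;0.6 0.012 0 0 0 0 0;0.6 0 0 0 0 0 0")

```text
t: 9.12
tcp_pos: [0.617, -0.1186, 0.0818]
ee_rot: [-1.928, 1.569, 2.866]
force: [-0.3, -0.0, 0.5]
opening: 0.0512
```

Request:
jog_arm(steps="0 0 0 0 0 0 0;0 0 0 0 0 0 0;0 0 0 0 0 0 0;0 0 0 0 0 0 0;0 0 0 0 0 0 0;0 0 0 0 0 0 0;0 0 0 0 0 0 0;0 0 0 0 0 0 0;0 0 0 0 0 0 0;0 0 0 0 0 0 0", newtons=60)

```text
t: 9.95
tcp_pos: [0.6187, -0.1197, 0.0855]
ee_rot: [1.227, 1.568, -0.263]
force: [-3.1, 1.7, 5.4]
opening: 0.0199
```

Run:
```python
from h import *
p=capture("side")
for i in range(3):
    P,q,o=tool(); print(P,o["force"],o["wrist_torque"],o["t"],o["opening"])
    capture("top")
cv2.imwrite("pics/s3.png",cv2.resize(p["frame"][130:270,200:360],(640,560)))
```

```text
[ 0.61865529 -0.11967301  0.08549557] [-3.57371729  0.15779259  4.70203168] [ 0.14188803  0.55161245 -0.04554158] 10.0 0.0199860833635014
[ 0.61866622 -0.11966781  0.08548541] [-3.05822844  1.28004241  4.94519385] [ 0.13716914  0.53827009 -0.00132828] 10.05 0.02018351860792054
[ 0.61866703 -0.11967271  0.08548671] [-3.41472548  1.80375927  5.17159051] [ 0.19366749  0.49056203 -0.00151184] 10.1 0.019969190220773533
```

View pics/s3.png

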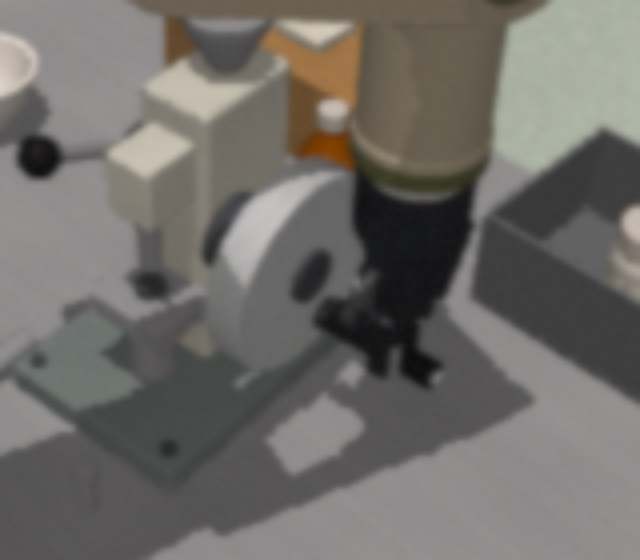

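The handle is gripped (opening 20 mm) and the lever is up again. Next I turn by 15° chords.

Run:
```python
import numpy as np
for m in np.arange(32.5,470,15): print(m, "dx %.4f dy %.4f"%(-.00287*np.sin(np.radians(m)),.00287*np.cos(np.radians(m))))
```

```text
32.5 dx -0.0015 dy 0.0024
47.5 dx -0.0021 dy 0.0019
62.5 dx -0.0025 dy 0.0013
77.5 dx -0.0028 dy 0.0006
92.5 dx -0.0029 dy -0.0001
107.5 dx -0.0027 dy -0.0009
122.5 dx -0.0024 dy -0.0015
137.5 dx -0.0019 dy -0.0021
152.5 dx -0.0013 dy -0.0025
167.5 dx -0.0006 dy -0.0028
182.5 dx 0.0001 dy -0.0029
197.5 dx 0.0009 dy -0.0027
212.5 dx 0.0015 dy -0.0024
227.5 dx 0.0021 dy -0.0019
242.5 dx 0.0025 dy -0.0013
257.5 dx 0.0028 dy -0.0006
272.5 dx 0.0029 dy 0.0001
287.5 dx 0.0027 dy 0.0009
302.5 dx 0.0024 dy 0.0015
317.5 dx 0.0019 dy 0.0021
332.5 dx 0.0013 dy 0.0025
347.5 dx 0.0006 dy 0.0028
362.5 dx -0.0001 dy 0.0029
377.5 dx -0.0009 dy 0.0027
392.5 dx -0.0015 dy 0.0024
407.5 dx -0.0021 dy 0.0019
422.5 dx -0.0025 dy 0.0013
437.5 dx -0.0028 dy 0.0006
452.5 dx -0.0029 dy -0.0001
467.5 dx -0.0027 dy -0.0009
```

Request:
jog_arm(steps="0 -0.0015 0.0024 0 0 0 0;0 -0.0015 0.0024 0 0 0 0;0 -0.0015 0.0024 0 0 0 0;0 -0.0015 0.0024 0 0 0 0;0 -0.0016 0.0024 0 0 0 0;0 -0.0021 0.0019 0 0 0 0;0 -0.0021 0.0019 0 0 0 0;0 -0.0021 0.0019 0 0 0 0;0 -0.0021 0.0020 0 0 0 0;0 -0.0021 0.0020 0 0 0 0")

```text
t: 10.98
tcp_pos: [0.6399, -0.1179, 0.1015]
ee_rot: [1.184, 1.57, -0.306]
force: [2.7, -3.1, -8.0]
opening: 0.0194
```

Request:
jog_arm(steps="0 -0.0025 0.0013 0 0 0 0;0 -0.0025 0.0013 0 0 0 0;0 -0.0025 0.0013 0 0 0 0;0 -0.0025 0.0014 0 0 0 0;0 -0.0026 0.0014 0 0 0 0;0 -0.0028 0.0006 0 0 0 0;0 -0.0028 0.0006 0 0 0 0;0 -0.0028 0.0006 0 0 0 0;0 -0.0028 0.0006 0 0 0 0;0 -0.0028 0.0006 0 0 0 0")

```text
t: 11.82
tcp_pos: [0.6521, -0.1169, 0.1306]
ee_rot: [1.39, 1.563, -0.1]
force: [9.1, -1.5, -3.8]
opening: 0.0195
```

Request:
jog_arm(steps="0 -0.0029 -0.0001 0 0 0 0;0 -0.0029 -0.0001 0 0 0 0;0 -0.0029 -0.0001 0 0 0 0;0 -0.0029 -0.0001 0 0 0 0;0 -0.0029 -0.0001 0 0 0 0;0 -0.0027 -0.0009 0 0 0 0;0 -0.0027 -0.0009 0 0 0 0;0 -0.0027 -0.0009 0 0 0 0;0 -0.0027 -0.0009 0 0 0 0;0 -0.0027 -0.0009 0 0 0 0")

```text
t: 12.65
tcp_pos: [0.6473, -0.1173, 0.1598]
ee_rot: [1.369, 1.562, -0.121]
force: [6.4, -0.2, 1.6]
opening: 0.0201
```

```bash
cat > fit.py <<'E'
import numpy as np
from scipy.optimize import least_squares
D=np.loadtxt("d.txt",ndmin=2) # x z fx fz
X=D[:,0]/np.cos(.083)
s=least_squares(lambda c:np.hypot(X-c[0],D[:,1]-c[1])-.055,[.6,.13],loss="soft_l1",f_scale=.001)
c=s.x; a=np.arctan2(X-c[0],-(D[:,1]-c[1]))
print("centre x,z",c*[np.cos(.083),1],"res mm",(s.fun*1e3).round(1))
t=D[:,2]*np.cos(a)+D[:,3]*np.sin(a); n=D[:,2]*np.sin(a)-D[:,3]*np.cos(a)
for r in zip(np.degrees(a).round(1)%360,t.round(1),n.round(1)): print("ang %.1f tang %.1f rad %.1f"%r)
if len(D)>5:
    d=np.sign(t.mean()); m=np.ones(len(a),bool); m[0]=False
    M=np.c_[np.ones(m.sum()),np.sin(a[m]),np.cos(a[m])]; k,*_=np.linalg.lstsq(M,t[m],rcond=None)
    # outside tang force on tool = -f - W sin(a+phi), W>0 -> weight at angle a+phi from down
    phi=np.arctan2(-k[2],-k[1]); print("fric",k[0],"amp",np.hypot(k[1],k[2]),"phi deg",np.degrees(phi),"park handle angle",-np.degrees(phi)%360, "fit res",(M@k-t[m]).round(1))
E
cat > d.txt <<'E'
.6187 .0855 -3.3 5
.6399 .1015 2.7 -8
.6521 .1306 9.1 -3.8
.6473 .1598 6.4 1.6
E
python3 fit.py
```

```text
centre x,z [0.5976289  0.13637731] res mm [ 0.1 -0.1 -0.   0.1]
ang 22.6 tang -1.1 rad -5.9
ang 50.6 tang -4.5 rad 7.2
ang 84.0 tang -2.8 rad 9.4
ang 115.2 tang -1.3 rad 6.5
```

Request:
jog_arm(steps="0 -0.0028 -0.0013 0 0 0 0;0 -0.0028 -0.0013 0 0 0 0;0 -0.0028 -0.0013 0 0 0 0;0 -0.0028 -0.0013 0 0 0 0;0 -0.0028 -0.0013 0 0 0 0;0 -0.0023 -0.0019 0 0 0 0;0 -0.0023 -0.0019 0 0 0 0;0 -0.0023 -0.0019 0 0 0 0;0 -0.0023 -0.0019 0 0 0 0;0 -0.0023 -0.0019 0 0 0 0")

```text
t: 13.48
tcp_pos: [0.6282, -0.1189, 0.1822]
ee_rot: [1.005, 1.57, -0.485]
force: [3.6, -1.4, 2.1]
opening: 0.0197
```

Request:
jog_arm(steps="0 -0.0013 -0.0025 0 0 0 0;0 -0.0013 -0.0025 0 0 0 0;0 -0.0013 -0.0025 0 0 0 0;0 -0.0013 -0.0025 0 0 0 0;0 -0.0013 -0.0026 0 0 0 0;0 -0.0006 -0.0028 0 0 0 0;0 -0.0006 -0.0028 0 0 0 0;0 -0.0006 -0.0028 0 0 0 0;0 -0.0006 -0.0028 0 0 0 0;0 -0.0006 -0.0028 0 0 0 0")

```text
t: 14.32
tcp_pos: [0.6014, -0.1211, 0.1913]
ee_rot: [0.727, 1.57, -0.763]
force: [3.1, -3.2, 4.2]
opening: 0.0201
```

Request:
jog_arm(steps="0 0.0001 -0.0029 0 0 0 0;0 0.0001 -0.0029 0 0 0 0;0 0.0001 -0.0029 0 0 0 0;0 0.0001 -0.0029 0 0 0 0;0 0.0001 -0.0028 0 0 0 0;0 0.0009 -0.0027 0 0 0 0;0 0.0009 -0.0027 0 0 0 0;0 0.0009 -0.0027 0 0 0 0;0 0.0009 -0.0027 0 0 0 0;0 0.0009 -0.0027 0 0 0 0")

```text
t: 15.15
tcp_pos: [0.5735, -0.1234, 0.1858]
ee_rot: [0.222, 1.57, -1.268]
force: [3.7, -4.0, 1.9]
opening: 0.0197
```

Run:
```python
from h import *
for i in range(2):
    P,q,o=tool(); print(P,o["force"],o["t"],o["opening"],q.as_matrix().round(3).tolist()); capture("top")
```

```text
[ 0.57347885 -0.1234027   0.18581196] [ 3.74974829 -4.03480932  1.94141899] 15.15 0.01974929726419604 [[0.0, 0.997, 0.08], [-0.001, 0.08, -0.997], [-1.0, 0.0, 0.001]]
[ 0.57285339 -0.12347286  0.18542349] [ 1.53084221 -3.41819743  5.81631114] 15.2 0.019935672992676366 [[-0.001, 0.997, 0.08], [-0.001, 0.08, -0.997], [-1.0, -0.001, 0.001]]
```

Request:
jog_arm(steps="0 0.0015 -0.0024 0 0 0 0;0 0.0015 -0.0024 0 0 0 0;0 0.0015 -0.0024 0 0 0 0;0 0.0016 -0.0024 0 0 0 0;0 0.0016 -0.0024 0 0 0 0;0 0.0021 -0.0019 0 0 0 0;0 0.0021 -0.0019 0 0 0 0;0 0.0021 -0.0019 0 0 0 0;0 0.0021 -0.0020 0 0 0 0;0 0.0021 -0.0020 0 0 0 0")

```text
t: 16.08
tcp_pos: [0.5527, -0.1251, 0.168]
ee_rot: [1.161, 1.568, -0.33]
force: [8.0, -3.4, 2.3]
opening: 0.0196
```

Request:
jog_arm(steps="0 0.0025 -0.0013 0 0 0 0;0 0.0025 -0.0013 0 0 0 0;0 0.0025 -0.0013 0 0 0 0;0 0.0025 -0.0014 0 0 0 0;0 0.0026 -0.0014 0 0 0 0;0 0.0028 -0.0006 0 0 0 0;0 0.0028 -0.0006 0 0 0 0;0 0.0028 -0.0006 0 0 0 0;0 0.0028 -0.0006 0 0 0 0;0 0.0028 -0.0006 0 0 0 0")

```text
t: 16.92
tcp_pos: [0.5432, -0.126, 0.142]
ee_rot: [1.099, 1.568, -0.391]
force: [4.4, -3.3, 9.0]
opening: 0.0197
```

Request:
jog_arm(steps="0 0.0029 0.0001 0 0 0 0;0 0.0029 0.0001 0 0 0 0;0 0.0029 0.0001 0 0 0 0;0 0.0029 0.0001 0 0 0 0;0 0.0029 0.0001 0 0 0 0;0 0.0027 0.0009 0 0 0 0;0 0.0027 0.0009 0 0 0 0;0 0.0027 0.0009 0 0 0 0;0 0.0027 0.0009 0 0 0 0;0 0.0027 0.0009 0 0 0 0")

```text
t: 17.75
tcp_pos: [0.5477, -0.1256, 0.1139]
ee_rot: [0.704, 1.57, -0.786]
force: [1.4, -2.7, 11.2]
opening: 0.02
```

Request:
jog_arm(steps="0 0.0024 0.0015 0 0 0 0;0 0.0024 0.0015 0 0 0 0;0 0.0024 0.0015 0 0 0 0;0 0.0024 0.0015 0 0 0 0;0 0.0024 0.0015 0 0 0 0;0 0.0019 0.0021 0 0 0 0;0 0.0019 0.0021 0 0 0 0;0 0.0019 0.0021 0 0 0 0;0 0.0019 0.0021 0 0 0 0;0 0.0020 0.0021 0 0 0 0")

```text
t: 18.58
tcp_pos: [0.5651, -0.1241, 0.0922]
ee_rot: [-0.895, 1.57, -2.385]
force: [-1.7, -2.8, 13.8]
opening: 0.0201
```

Request:
jog_arm(steps="0 0.0013 0.0025 0 0 0 0;0 0.0013 0.0025 0 0 0 0;0 0.0013 0.0025 0 0 0 0;0 0.0013 0.0025 0 0 0 0;0 0.0013 0.0026 0 0 0 0;0 0.0006 0.0028 0 0 0 0;0 0.0006 0.0028 0 0 0 0;0 0.0006 0.0028 0 0 0 0;0 0.0006 0.0028 0 0 0 0;0 0.0006 0.0028 0 0 0 0")

```text
t: 19.42
tcp_pos: [0.5902, -0.122, 0.0818]
ee_rot: [-1.568, 1.567, -3.058]
force: [-6.8, -4.6, 12.5]
opening: 0.0197
```

Request:
jog_arm(steps="0 -0.0001 0.0029 0 0 0 0;0 -0.0001 0.0029 0 0 0 0;0 -0.0001 0.0029 0 0 0 0;0 -0.0001 0.0029 0 0 0 0;0 -0.0001 0.0028 0 0 0 0;0 -0.0009 0.0027 0 0 0 0;0 -0.0009 0.0027 0 0 0 0;0 -0.0009 0.0027 0 0 0 0;0 -0.0009 0.0027 0 0 0 0;0 -0.0009 0.0027 0 0 0 0")

```text
t: 20.25
tcp_pos: [0.6161, -0.1198, 0.0846]
ee_rot: [-1.667, 1.563, 3.126]
force: [-7.3, -5.7, 2.1]
opening: 0.0198
```

Request:
jog_arm(steps="0 -0.0015 0.0024 0 0 0 0;0 -0.0015 0.0024 0 0 0 0;0 -0.0015 0.0024 0 0 0 0;0 -0.0015 0.0024 0 0 0 0;0 -0.0016 0.0024 0 0 0 0;0 -0.0021 0.0019 0 0 0 0;0 -0.0021 0.0019 0 0 0 0;0 -0.0021 0.0019 0 0 0 0;0 -0.0021 0.0020 0 0 0 0;0 -0.0021 0.0020 0 0 0 0")

```text
t: 21.08
tcp_pos: [0.6394, -0.1179, 0.1012]
ee_rot: [-1.726, 1.566, 3.067]
force: [6.9, -6.5, -11.9]
opening: 0.02
```

```bash
cat >> d.txt <<'E'
.6282 .1822 3.6 2.1
.6014 .1913 3.1 4.2
.5735 .1858 3.7 1.9
.5527 .168 8 2.3
.5432 .142 4.4 9
.5477 .1139 1.4 11.2
.5651 .0922 -1.7 13.8
.5902 .0818 -6.8 12.5
.6161 .0846 -7.3 2.1
.6394 .1012 6.9 -11.9
E
python3 fit.py
```

```text
centre x,z [0.59763707 0.13643596] res mm [ 0.1 -0.1 -0.   0.   0.1 -0.  -0.   0.  -0.1 -0.1 -0.   0.1  0.  -0.2]
ang 22.5 tang -1.1 rad -5.9
ang 50.5 tang -4.5 rad 7.2
ang 83.9 tang -2.8 rad 9.5
ang 115.1 tang -1.3 rad 6.5
ang 146.2 tang -1.8 rad 3.7
ang 176.1 tang -2.8 rad 4.4
ang 206.1 tang -4.2 rad 0.1
ang 235.0 tang -6.5 rad -5.2
ang 264.2 tang -9.4 rad -3.5
ang 294.2 tang -9.6 rad -5.9
ang 323.6 tang -9.6 rad -10.1
ang 352.2 tang -8.4 rad -11.5
ang 19.7 tang -6.2 rad -4.4
ang 49.9 tang -4.7 rad 12.9
fric -5.506097284425999 amp 4.201392775133025 phi deg 143.28363358946692 park handle angle 216.71636641053308 fit res [-0.   0.4 -0.1  0.3  0.  -0.6 -0.4  0.8  0.   0.  -0.  -0.6  0.1]
```

The fit is clean: friction 5.5 N, amplitude 4.2 N, and the heavy side is down at handle angle 217°. I carry on forward to there.

Request:
jog_arm(steps="0 -0.0025 0.0013 0 0 0 0;0 -0.0025 0.0013 0 0 0 0;0 -0.0025 0.0013 0 0 0 0;0 -0.0025 0.0014 0 0 0 0;0 -0.0026 0.0014 0 0 0 0;0 -0.0028 0.0006 0 0 0 0;0 -0.0028 0.0006 0 0 0 0;0 -0.0028 0.0006 0 0 0 0;0 -0.0028 0.0006 0 0 0 0;0 -0.0028 0.0006 0 0 0 0")

```text
t: 21.92
tcp_pos: [0.6521, -0.1168, 0.131]
ee_rot: [1.451, 1.568, -0.04]
force: [12.1, -2.9, -3.6]
opening: 0.0197
```

Request:
jog_arm(steps="0 -0.0029 -0.0001 0 0 0 0;0 -0.0029 -0.0001 0 0 0 0;0 -0.0029 -0.0001 0 0 0 0;0 -0.0029 -0.0001 0 0 0 0;0 -0.0029 -0.0001 0 0 0 0;0 -0.0027 -0.0009 0 0 0 0;0 -0.0027 -0.0009 0 0 0 0;0 -0.0027 -0.0009 0 0 0 0;0 -0.0027 -0.0009 0 0 0 0;0 -0.0027 -0.0009 0 0 0 0")

```text
t: 22.75
tcp_pos: [0.6471, -0.1173, 0.1602]
ee_rot: [1.386, 1.568, -0.104]
force: [7.6, -2.9, 3.0]
opening: 0.02
```

Request:
jog_arm(steps="0 -0.0024 -0.0015 0 0 0 0;0 -0.0024 -0.0015 0 0 0 0;0 -0.0024 -0.0015 0 0 0 0;0 -0.0024 -0.0015 0 0 0 0;0 -0.0024 -0.0015 0 0 0 0;0 -0.0019 -0.0021 0 0 0 0;0 -0.0019 -0.0021 0 0 0 0;0 -0.0019 -0.0021 0 0 0 0;0 -0.0019 -0.0021 0 0 0 0;0 -0.0019 -0.0021 0 0 0 0")

```text
t: 23.58
tcp_pos: [0.6286, -0.1188, 0.1819]
ee_rot: [1.254, 1.569, -0.237]
force: [5.1, -2.9, 4.9]
opening: 0.0198
```

Request:
jog_arm(steps="0 -0.0013 -0.0025 0 0 0 0;0 -0.0013 -0.0025 0 0 0 0;0 -0.0013 -0.0025 0 0 0 0;0 -0.0013 -0.0025 0 0 0 0;0 -0.0013 -0.0026 0 0 0 0;0 -0.0006 -0.0028 0 0 0 0;0 -0.0006 -0.0028 0 0 0 0;0 -0.0006 -0.0028 0 0 0 0;0 -0.0006 -0.0028 0 0 0 0;0 -0.0006 -0.0028 0 0 0 0")

```text
t: 24.42
tcp_pos: [0.6017, -0.1211, 0.1913]
ee_rot: [1.026, 1.569, -0.464]
force: [2.8, -3.6, 4.4]
opening: 0.0195
```

Request:
jog_arm(steps="0 0.0001 -0.0029 0 0 0 0;0 0.0001 -0.0029 0 0 0 0;0 0.0001 -0.0029 0 0 0 0;0 0.0001 -0.0029 0 0 0 0;0 0.0001 -0.0028 0 0 0 0;0 0.0009 -0.0027 0 0 0 0;0 0.0009 -0.0027 0 0 0 0;0 0.0009 -0.0027 0 0 0 0;0 0.0009 -0.0027 0 0 0 0;0 0.0009 -0.0027 0 0 0 0")

```text
t: 25.25
tcp_pos: [0.5737, -0.1234, 0.1859]
ee_rot: [0.759, 1.57, -0.732]
force: [4.3, -4.6, 2.6]
opening: 0.0195
```

Request:
jog_arm(steps="0 0.0015 -0.0024 0 0 0 0;0 0.0015 -0.0024 0 0 0 0;0 0.0015 -0.0024 0 0 0 0;0 0.0015 -0.0024 0 0 0 0;0 0.0015 -0.0024 0 0 0 0;0 0 0 0 0 0 0;0 0 0 0 0 0 0;0 0 0 0 0 0 0;0 0 0 0 0 0 0;0 0 0 0 0 0 0")

```text
t: 26.08
tcp_pos: [0.5615, -0.1244, 0.1777]
ee_rot: [-0.841, 1.57, -2.332]
force: [4.0, -5.1, 1.9]
opening: 0.0198
```

Run:
```python
from h import *
p=capture("side"); capture("top"); P,q,o=tool()
print(P,o["force"],o["t"],o["opening"],"angle",np.degrees(np.arctan2((P[0]-.5976)/np.cos(.083),-(P[2]-.1364)))%360)
cv2.imwrite("pics/s4.png",cv2.resize(p["frame"][90:270,120:360],(800,600)))
```

```text
[ 0.56146755 -0.12438964  0.17771623] [ 4.78113184 -5.61100448  2.15967693] 26.1833 0.019672213829675815 angle 221.26873270918256
```

View pics/s4.png

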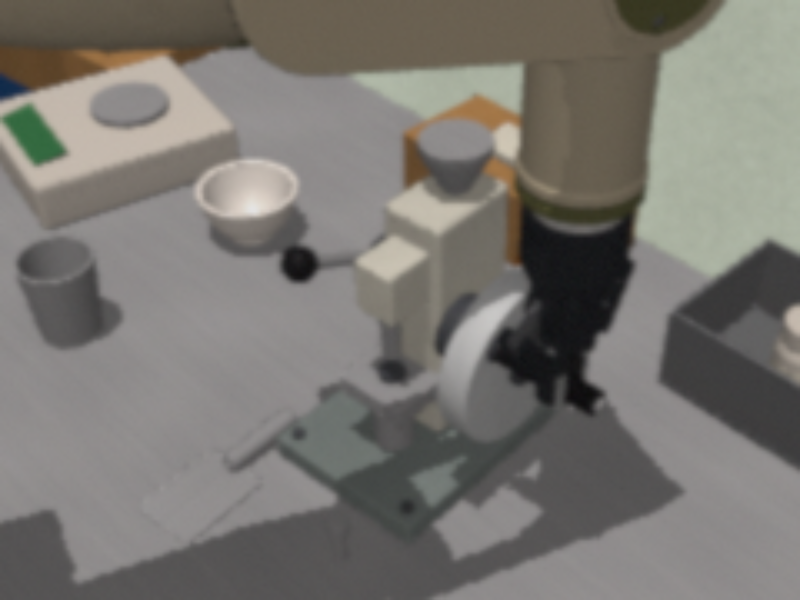

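The picture shows the ball back up at (298,263) in the crop, the handle gripped, and the beaker, mortar and spatula in place. The handle is at 221° against the 217° wanted, and it is at rest. I'm handing in.

```bash
python3 -c "
from station import order; print(order.sign_off())"
```

```text
the job is handed in; nothing more can be done
None
```

I did all three steps and handed the job in with the crank handle still gripped. The sign-off reports no verdict.

- **Ejector lever:** I pushed it down until the tool read 23 N with the ball at about 106 mm (107 mm expected at the stop). After I let go it sprang back up. The later pictures show it at rest, judged by eye only.
- **Feeling for the counterweight:** I cranked the drum a bit more than one full turn, sampling the force every 30°. The fit gave 5.5 N of friction and a 4.2 N counterweight effect, both in line with the task's figures. It puts the heavy side straight down at a handle angle of 217° from the handle's lowest point. The first turn carried the heavy side well past that point.
- **Final position:** The handle stands at 221°, about 4° off the estimate against 23° allowed. It was at rest, gripped with 60 N at a 20 mm opening, after about 26 s of the 72 s allowed.
- **Bystanders:** The beaker, mortar and spatula looked unmoved in the last picture, and nothing on the route came near the others. I did not measure their final positions.
- **Disagreements:** Some early network reports were wrong: they mixed up the jar, handle and ball, and put the amber bottle in the wrong place. I checked them against the pictures. My first estimate of the crank centre was about 4 mm off and was corrected partway through the turn. The handle was pulled sideways by up to about 13 N as it went round.

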